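Pull the spindle clip off the pottery turntable

TASK

The clay turntable has to come apart for cleaning: take the red-handled hooked pick from the tool block, hook it in the eye of the yellow spring clip and ease the clip out of the groove of the spindle, so that it lies loose on the turntable's disc, well clear of the spindle. Work gently: feel for the disc with the tip rather than driving the pick into it, pull slowly and never jerk the clip, do not touch the clip with the gripper, and do not knock the other things about. Then put the pick back upright into the socket it came from and let go of it.

Things in the scene. Friction and masses are not known exactly. Their poses are not given: they have to be found in the camera images.
- wheel: Pottery turntable, fixed (does not turn): dark foot 144 mm across, aluminium disc 200 mm across, its flat top 60 mm above the origin. In the middle an upright spindle: square white washer 30 by 30 mm, 6 mm high; above it the groove (round core 18 mm across, 5 mm high); above that a steel head 21 by 21 mm with a domed end, top 82 mm above the origin. Origin: on the axis at the underside; z up.
- spindle (a point): Point on the spindle's axis at the bottom of the groove (top of the white washer), 66 mm above the table.
- clip: Yellow spring clip of 4 mm round wire, lying level in the spindle's groove on the white washer: an open ring (inner diameter 19 mm, two springy arms, mouth facing the clip's -x) with a closed pull eye on its +x side. Origin: ring centre, at the wire's underside, on the spindle axis while seated; +x to the eye, z up. It is drawn off along its own +x; far off that line it jams.
- clip_eye (a point): Middle of the clip's pull eye, 24.5 mm from the clip's origin along its +x, at the wire's mid-height; axes as the clip. The eye's opening reaches from 16 to 35 mm from the clip's origin and is 12 mm wide (y). It hangs 6 mm above the disc (wire's underside), its top 10 mm. The white washer below covers the first 15 mm (21 mm at its corners).
- block: Wooden tool block, fixed to the table: 150 mm (x) by 62 mm (y) by 70 mm high, with two square through sockets 20 by 20 mm, 40 mm either side of its centre along its x. Origin: centre of its underside; z up. The pick stands in one of them, a blue-handled needle tool of the same shape in the other.
- pick: Hooked pick, 65 g, standing in a socket of the block. Origin: centre of the underside of its steel collar (26 by 26 mm, 6 mm high), which rests on the block. z up. Below the collar a 14 by 14 mm plug 10 mm long, then a 3.6 mm round shank on the axis, ending in a hook toe that points to the pick's +x: 3.6 mm thick, reaching 6.3 mm from the axis. The length of the blade: see pick_handle.
- needle: Blue-handled needle tool in the block's other socket, same handle and collar as the pick; origin at the underside of its collar. To be left alone.
- dish: Grey clay bowl, 150 mm across, 40 mm high; origin at the centre of its underside. To be left alone.
- pin: Wooden rolling pin lying on a flat foot, 290 mm long, 48 mm thick; origin at the centre of its underside. To be left alone.
- glaze: White glaze jar with blue lid, 60 mm across, 85 mm high; origin at the centre of its underside. To be left alone.
- mug: White mug, 80 mm across, 90 mm high; origin at the centre of its underside. To be left alone.
- spatula: Wooden modelling spatula, 200 mm long, lying flat on the table between robot and turntable. To be left alone.
- brush: Flat wooden-handled brush, 190 mm long, lying on the table. To be left alone.
- clip_bar (a point): Middle of the eye's outer bar, 37 mm from the clip's origin along its +x: what the hook pulls on. The arms spread and give way at 9 to 14 N if pulled slowly; then the force drops, and some 25 mm from the spindle the clip drops clear of the washer onto the disc. Sticky with dried clay: a faster pull takes more force; 5 mm/s is slow, 50 mm/s a jerk.
- pick_handle (a point): Middle of the pick's red square handle (16 by 16 mm, 6 to 66 mm above the pick's origin), 36 mm above the origin; axes as the pick. The blade is adjustable, left at an unknown length: the toe's underside is 38 to 50 mm below the pick's origin, known only when seen or felt; it slips if pushed with 45 N. Under the pull the pick tilts and lags in the grip: hold it firmly, close above the collar.
There are look-alikes about, which are no part of the job. Leave any green or turquoise look-alike of the pick alone.

How it is judged (in metres and radians):
On the way, in this order (a step that is already met when the one before it is completed fails the run):
1. the pick is lifted out of the block (z of pick in the frame of block above 0.1 m), for 0.1 s.
2. the clip is off the spindle's core (horizontal distance between clip and spindle above 0.02 m), for 0.1 s.
At the end, for the whole second after the job is handed in: The clip lies at rest on the disc (eye within 98 mm of the axis), its centre over 24 mm horizontally from the spindle's axis; the pick stands at rest, upright within 0.1 rad, in the socket it came from (within 10 mm of its start), collar down on the block within 4 mm (horizontal distance between clip and spindle above 0.024 m and horizontal distance between clip_eye and wheel below 0.098 m and z of clip in the frame of wheel between 0.058 and 0.07 m and linear speed of each of clip, pick below 0.01 m/s and z of pick in the frame of block between 0.066 and 0.074 m and y of pick in the frame of block between -0.006 and 0.006 m and angle between pick's own z axis and vertical below 0.1 rad and distance of pick from where it was at the start of the episode below 0.01 m); the robot touches nothing.
It fails at once if the pick is pressed on or dragged against the turntable with more than 25 N (contact force between pick and wheel above 25 N).
It fails at once if the clip is jerked: more than 20 N between pick and clip (contact force between pick and clip above 20 N).
It fails at once if the gripper or arm touches the clip (contact force between any of the fingers, the arm and clip above 0.3 N).
It fails at once if the clip falls off the turntable (height (world z) of clip below 0.045 m).
It fails at once if another thing is knocked about (moved more than 20 mm) (distance of any of needle, dish, pin, glaze, mug, spatula, brush from where it was at the start of the episode above 0.02 m).
It also fails if it takes over 67 s, if anything falls off the work surface, if the arm or the gripper's body presses on something with over 40 N, if the wrist force passes 120 N, or if a joint passes its speed limit or range.

ROBOT

A 6-joint arm with a two-finger parallel gripper is mounted at the origin on the work surface. World frame = base frame: x ahead of the robot, y to its left, z up, the work surface at z = 0. Lengths are in mm, angles in rad, forces in N, time in s.
With the tool pointing down it reaches from about 275 to 1000 mm from the base axis. Payload 8.4 kg.
Tool frame: the origin (TCP) lies on the centre line of the jaws, within the pads' length; the fingertips stand 17 mm ahead of it and the grasp point (between the pads) lies 2 mm behind it (r.tcp_to_tips is the z of the fingertips in the tool frame, in mm); z points along the fingers, y is the direction in which the jaws open and shut (so a half turn about z gives the same grasp; the last joint's range is limited). The gripper opens to 85 mm and grips with 20 to 120 N. Pads are 22 mm wide; open, the fingers measure 114 mm over their backs; the gripper's body (76 mm by 85 mm) begins 54 mm behind the grasp point. The pads swing forward as they close: fully open they stand 13 mm farther back than shut.
Start: joints at [1.32, 0.353, 1.633, -0, 1.155, -0.002], TCP at [153.899, 605.758, 226.981] pointing down, gripper open.
Joint ranges: [-2.63, 2.63], [-0.92, 2.1], [0.06, 2.66], [-1.3, 4.44], [0, 2.69], [-3.02, 3.02]. Speed limits (rad/s): [2.22, 2.22, 2.79, 3.14, 3.14, 3.14].

INTERFACE

Orientations are given as [roll, pitch, yaw] about the fixed x, y, z axes, in that order (R = Rz(yaw) Ry(pitch) Rx(roll)).
In Python, from rig import r, cams, job gives the robot as it stands.
- The arm moves only by the tool drive_tool, never from a script. Its argument "deltas" is a list of rows, each a list of 4 numbers: the shift along the tool's x, y, z in cm, then the turn about the tool's z in rad. In form: [[x, y, z, roll], ...]. A call has 1 to 12 rows; each row shifts and turns the commanded pose from where the row before left it, along the tool's axes as they then stand; what a row does not reach is not made up. A row lasts 1/12 s, in which the tool goes at most 41.7 mm and 7.16 degrees, less where a joint would pass 70% of its speed; a pose out of reach is approached as far as the arm can. A call with a gripper value outside its range is refused whole. "jaw" is the closure, from 0 (fully open) to 1 (shut), set as the call begins (left out, the last holds). The fingers move at their own pace and stop on an object; "force" is the grip in N (left out, the last holds). Time passes only in rows, so rows that do not move let the fingers close. It gives the time, the measured TCP pose, the force and the opening at its end, in the units of the state.
- r.sense(): the state, without advancing time (a new reading comes with each control period).
- cams.grab_frame(name): name is "scene" or "top" or "wrist"; returns (picture, depth): 420x560x3 uint8, red, green, blue; 420x560 float32, mm along the optical axis (not along the pixel's ray), 0 where there is no reading.
- cams.camera_params(name): a dict with "fx", "fy", "cx", "cy" (pixels), "R" (3x3) and "t" (3): a world point X has camera coordinates R X + t. Camera axes: x right, y down, z forward; pixel columns grow to the right and rows downward; lengths in mm; the calibration is good to about 2 mm. A picture is of the moment at which its call begins: read the wrist's pose just before it. camera_params takes no time and is no camera call; for the wrist camera it gives the pose at the moment of the call.
- job.sign_off(): hands the job in, once; it reports no verdict.
The state is a dict: "clock": time; "qpos": joint angles; "qvel": joint speeds; "joint_efforts": joint torques, N m; "eef_pos": TCP position; "tcp_rot": TCP orientation; "contact_force": force on the tool from outside, world axes, zero at the start; "wrist_torque": the same for the moment, N m; "opening": opening from 0.0 (shut) to 1.0 (fully open).
Only numpy, scipy, OpenCV 4.12 (cv2) and the standard library are available. Lean on these libraries where they do the work, as an engineer would, in place of code of your own. Each camera call takes 0.05 s, during which the arm holds its last target. There are 200 camera calls.

## Working session

There is one attempt and no reset: what is moved stays moved. The work goes in short steps, Python scripts to look and compute and a tool call to move; the robot and the scene stay as the last step left them, time stands still between calls to the robot, and variables do not carry over. Pictures are saved under pics/ and viewed, about 8 in all and at most 12, crops included, and the job is handed in when it is done.

Besides the shell and the picture viewer there is one more tool, called after "Emit:" as name(argument=value, ...) on one line, values as JSON. drive_tool: Moves the arm, as the interface text tells. Its arguments: {"type":"object","properties":{"deltas":{"type":"array"},"jaw":{"type":"number"},"force":{"type":"number"}},"required":["deltas"]}

```bash
mkdir -p pics
cat > h.py <<'E'
import numpy as np,cv2
from rig import r,cams,job
def pts(d,p):
    v,u=np.indices(d.shape); X=np.stack([(u-p['cx'])/p['fx']*d,(v-p['cy'])/p['fy']*d,d],-1)
    return (X-np.array(p['t']))@np.array(p['R'])
def ray(p,u,v,z):
    R=np.array(p['R']);t=np.array(p['t']);c=-R.T@t;d=R.T@np.array([(u-p['cx'])/p['fx'],(v-p['cy'])/p['fy'],1]);return c+d*(z-c[2])/d[2]
def grab(n):
    p=cams.camera_params(n);a,d=cams.grab_frame(n);return a,d,p
def save(n,a): cv2.imwrite('pics/'+n,a[:,:,::-1])
E
python3 - <<'E'
from h import *
for n in('scene','top'):
    a,d,p=grab(n);save(n+'1.png',a);np.savez(n+'1.npz',a=a,d=d)
    R=np.array(p['R']);print(n,p['fx'],-R.T@np.array(p['t']),R.round(2).tolist())
print(r.sense())
E
```

```text
scene 403.78019053239404 [1216.68502087 -353.73520901  791.078889  ] [[0.53, 0.85, -0.02], [0.57, -0.37, -0.74], [-0.63, 0.38, -0.68]]
top 454.20814958859296 [ 357.20476945   34.40647049 1252.34446964] [[0.01, -1.0, 0.02], [-0.99, -0.01, -0.17], [0.17, -0.02, -0.99]]
{'clock': 0.1, 'qpos': array([ 1.31961989e+00,  3.53601698e-01,  1.63405601e+00, -6.52620177e-06,
        1.15519716e+00, -2.41432314e-03]), 'qvel': array([ 0.00010489, -0.0029312 , -0.00296377, -0.00085154, -0.00120877,
       -0.00245877]), 'joint_efforts': array([ 5.05524040e-04, -6.06352544e+01, -3.42819822e+01, -6.07244345e-06,
        3.91805646e-03,  4.40013559e-05]), 'eef_pos': array([153.78125927, 605.34091282, 226.32411883]), 'tcp_rot': array([-3.14033043e+00,  2.91992118e-06,  2.89283318e+00]), 'contact_force': array([-0.45004361,  1.07410682,  0.38076835]), 'wrist_torque': array([0.01396817, 0.03505792, 0.0142067 ]), 'opening': 0.9970402500502122}
```

View pics/scene1.png

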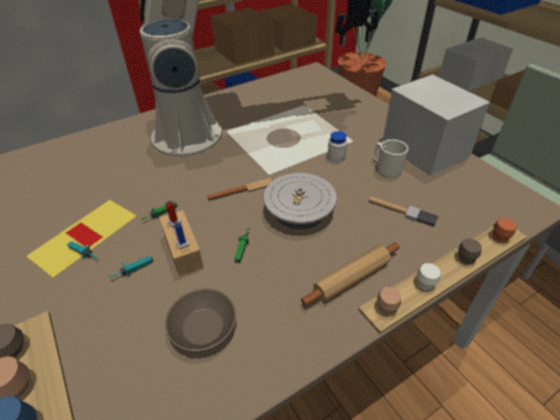

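View pics/top1.png

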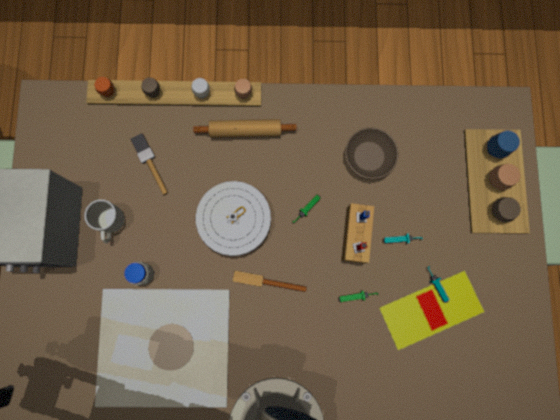

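The top view shows the block around (360,233), the red pick at (360,246), the blue needle at (364,214), and the wheel at (233,218) with the eye pointing right and slightly up. Next I'll measure positions.

Run:
```python
from h import *
out=[]
for n,w,b in(('top',(205,190,60,55),(335,195,50,75)),('scene',(260,170,80,60),(150,195,60,80))):
    z=np.load(n+'1.npz');a,d=z['a'],z['d'];p=cams.camera_params(n);P=pts(d,p)
    hsv=cv2.cvtColor(a,cv2.COLOR_RGB2HSV);H,S,V=[hsv[...,i].astype(int) for i in range(3)]
    def reg(m,bx):
        q=np.zeros(m.shape,bool);x,y,ww,h=bx;q[y:y+h,x:x+ww]=1;return m&q
    red=reg(((H<6)|(H>172))&(S>150),b);blue=reg((H>105)&(H<130)&(S>120),b)
    yel=reg((H>18)&(H<35)&(S>90)&(P[...,2]>50),w)
    disc=(abs(P[...,2]-60)<4)&(np.hypot(P[...,0]-480,P[...,1]-155)<200)
    for k,m in(('red',red),('blue',blue),('yel',yel)):
        v,u=np.nonzero(m);Q=P[m]
        print(n,k,len(u),u.mean().round(1),v.mean().round(1),np.median(Q,0).round(1),Q.min(0).round(1),Q.max(0).round(1))
        if k!='yel':
            t=Q[:,2]>np.percentile(Q[:,2],98)-3;print('  top',Q[t].mean(0).round(1),t.sum())
        else: print('  rays',[ray(p,x,y,68).round(1)[:2].tolist() for x,y in zip(u,v)])
    m=reg(disc,{'top':(185,170,100,95),'scene':(250,160,100,80)}[n]);hull=cv2.convexHull(np.argwhere(m)[:,::-1].astype(np.int32))
    W=np.array([ray(p,u,v,60)[:2] for u,v in hull[:,0]],np.float32);print('disc',cv2.minEnclosingCircle(W), cv2.fitEllipse(W))
    blk=reg((abs(P[...,2]-70)<5),b); print('block',cv2.minAreaRect(P[blk][:,:2].astype(np.float32)),blk.sum())
    x,y,ww,h=w;c1=cv2.resize(a[y:y+h,x:x+ww],None,fx=8,fy=8,interpolation=cv2.INTER_CUBIC)
    out.append(cv2.resize(c1,(400,400*h//ww)))
    x,y,ww,h=b;out.append(cv2.resize(a[y:y+h,x:x+ww],(300*ww//h,300),interpolation=cv2.INTER_CUBIC))
H=max(o.shape[0] for o in out)
f=lambda o:cv2.copyMakeBorder(o,0,max(0,H-o.shape[0]),0,0,0)
im=np.vstack([np.hstack([f(o) for o in out[:2]])[:,:600],cv2.resize(np.hstack([f(o) for o in out[2:]])[:,:600],(min(600,f(out[2]).shape[1]+out[3].shape[1]),H))]) if 0 else None
A=[np.hstack([f(out[0]),f(out[1])]),np.hstack([f(out[2]),f(out[3])])]
Wm=max(x.shape[1] for x in A);A=[cv2.copyMakeBorder(x,0,0,0,Wm-x.shape[1],0) for x in A];im=np.vstack(A);s=min(1,600/im.shape[0],800/im.shape[1]);save('crop2.png',cv2.resize(im,None,fx=s,fy=s))
```

```text
top red 21 359.7 246.7 [ 458.2 -204.4  130.7] [ 453.9 -207.    96.4] [ 464.3 -201.8  136.5]
  top [ 459.6 -204.6  134.8] 8
top blue 34 362.9 216.0 [ 535.7 -213.6  121.5] [ 532.9 -221.6   88. ] [ 544.1 -210.8  138.6]
  top [ 536.9 -215.4  137. ] 8
top yel 29 239.8 211.1 [557.9  99.3  69.4] [357.2  34.4  54.7] [ 568.   119.8 1252.3]
  rays [[566.2, 99.5], [566.2, 96.9], [566.2, 94.2], [566.2, 91.6], [563.4, 104.7], [563.5, 102.1], [563.5, 99.4], [563.6, 91.5], [563.6, 88.9], [560.7, 107.3], [560.8, 104.7], [560.9, 88.8], [558.0, 109.9], [558.0, 107.3], [558.2, 88.8], [558.2, 86.2], [555.3, 112.5], [555.3, 109.9], [555.5, 88.8], [552.8, 91.3], [547.4, 99.2], [547.4, 96.5], [544.7, 104.4], [544.7, 101.7], [544.7, 99.1], [542.0, 107.0], [542.0, 104.3], [542.1, 101.7], [525.9, 119.8]]
disc ((540.0179443359375, 118.16905975341797), 99.73880004882812) ((539.8438720703125, 118.26666259765625), (198.31661987304688, 198.82305908203125), 136.9207000732422)
block ((501.985107421875, -215.5412139892578), (62.78086471557617, 150.94760131835938), 82.8092269897461) 1104
scene red 108 171.4 211.5 [ 46
[... 557 characters left out ...]
3.6], [550.1, 112.6], [551.5, 114.9], [553.0, 117.1], [546.1, 99.1], [553.4, 110.4], [554.9, 112.6], [548.0, 94.7], [549.4, 96.9], [556.7, 108.1], [558.2, 110.3], [551.3, 92.4], [560.0, 105.9], [553.2, 88.0], [554.6, 90.3], [561.9, 101.4], [563.3, 103.6], [557.9, 88.1], [559.4, 90.3], [560.8, 92.5], [563.7, 97.0], [565.2, 99.2], [561.2, 85.9], [562.7, 88.1], [564.1, 90.3], [565.5, 92.6], [567.0, 94.8], [568.4, 97.0]]
disc ((542.4446411132812, 116.27920532226562), 102.54437255859375) ((541.5027465820312, 116.46739196777344), (198.2853546142578, 203.6701202392578), 52.81148910522461)
block ((501.84906005859375, -215.8264923095703), (61.953704833984375, 154.523193359375), 83.14813995361328) 861
```

View pics/crop2.png

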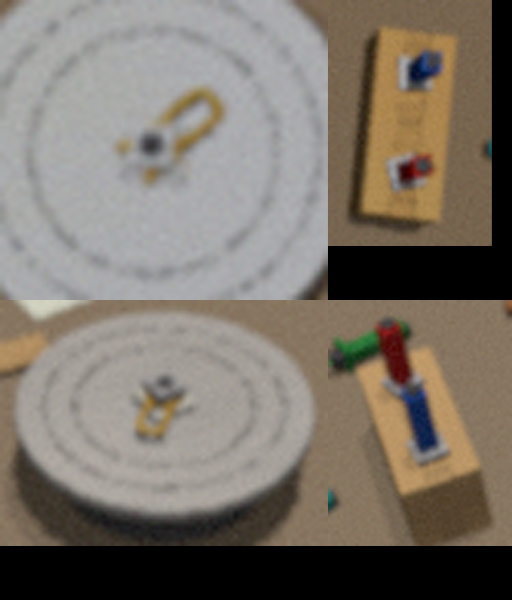

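The block centre is (502,-215.6) with yaw about -7°, so the pick socket is at about (462,-211). The wheel centre is about (540.5,118), and the clip points roughly -49°. I'll move towards the wheel and look with the wrist camera on the way.

Emit:
drive_tool(deltas=[[-2.7,-2.3,0,0],[-2.7,-2.3,0,0],[-2.7,-2.3,0,0],[-2.7,-2.3,0,0],[-2.7,-2.3,0,0],[-2.7,-2.3,0,0],[-2.7,-2.3,0,0],[-2.7,-2.3,0,0],[-2.7,-2.3,0,0],[-2.7,-2.3,0,0],[-2.7,-2.3,0,0],[-2.7,-2.3,0,0]], jaw=0)

```text
clock: 1.1
eef_pos: [400.4, 256.8, 226.9]
tcp_rot: [-3.141, -0.0, 2.893]
contact_force: [0.5, 0.5, 0.3]
opening: 0.998
```

Emit:
drive_tool(deltas=[[-2.7,-2.2,0,0.12],[0,0,0,0.12],[0,0,0,0.12],[0,0,0,0.12],[0,0,0,0.12],[0,0,0,0.12],[0,0,0,0.12],[0,0,0,0.12],[0,0,0,0.12],[0,0,0,0.12],[0,0,0,0.12],[0,0,0,0.12]])

```text
clock: 2.1
eef_pos: [420.5, 230.4, 226.7]
tcp_rot: [-3.141, 0.0, 1.447]
contact_force: [-0.9, -0.2, -0.4]
opening: 1.004
```

Run:
```python
from h import *
s=r.sense();print(s['clock'],s['eef_pos'],s['tcp_rot'],s['qpos'][5])
a,d,p=grab('wrist');save('w1.png',a);np.savez('w1.npz',a=a,d=d,R=p['R'],t=p['t'])
R=np.array(p['R']);c=-R.T@np.array(p['t']);print(p['fx'],c,R.round(3).tolist())
for X in([540,118,66],[565,90,68],[462,-211,136]):
    q=R@np.array(X)+np.array(p['t']);print(q[0]/q[2]*p['fx']+p['cx'],q[1]/q[2]*p['fy']+p['cy'],q[2])
```

```text
2.1 [420.45666492 230.36785703 226.69704412] [-3.14105821e+00  3.81469640e-04  1.44683730e+00] 0.6220574918488752
313.09680875079846 [431.65058361 313.94031871 373.12736212] [[0.992, -0.124, -0.001], [-0.117, -0.937, 0.33], [-0.042, -0.328, -0.944]]
401.25899219300715 270.8098770441995 349.5509728313618
424.06304744050124 290.81573809257986 355.7918956904237
358.59965775313594 533.775706981439 394.5983179194102
```

Run:
```python
from h import *
z=np.load('w1.npz');a,d=z['a'],z['d'];p=cams.camera_params('wrist')
P=pts(d,p);h=cv2.cvtColor(a,cv2.COLOR_RGB2HSV).astype(int)
m=(h[...,0]>15)&(h[...,0]<38)&(h[...,1]>90);q=np.zeros_like(m);q[230:330,360:470]=1;m&=q
v,u=np.nonzero(m);W=np.array([ray(p,x,y,69)[:2] for x,y in zip(u,v)]);print(len(W),W.min(0),W.max(0),W.mean(0),cv2.minAreaRect(W.astype(np.float32)))
np.savez('yel.npz',W=W)
disc=(abs(P[...,2]-60)<5)&(np.hypot(P[...,0]-540,P[...,1]-118)<130)
ct=cv2.convexHull(np.argwhere(disc)[:,::-1].astype(np.int32))[:,0];E=np.array([ray(p,x,y,60)[:2] for x,y in ct],np.float32);print(cv2.fitEllipse(E),cv2.minEnclosingCircle(E))
x0,y0=330,200;c=cv2.resize(a[y0:y0+140,x0:x0+180],None,fx=4,fy=4,interpolation=cv2.INTER_CUBIC);save('w1c.png',c)
```

```text
575 [505.15009044  28.93347036] [617.05010143 133.97946031] [578.73933588  64.87467221] ((564.4666137695312, 83.03585052490234), (93.4224624633789, 118.49320983886719), 82.43732452392578)
((536.819091796875, 118.5009765625), (197.80166625976562, 199.91757202148438), 27.80805015563965) ((537.1476440429688, 118.857421875), 100.17119598388672)
```

View pics/w1c.png

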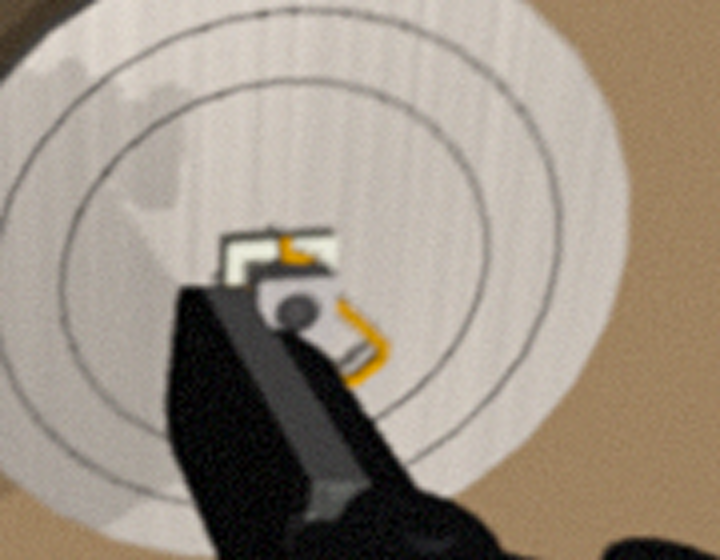

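The finger hides part of the clip. I'll step past the wheel so the clip lies ahead of the fingers, which is also on the way to the block.

Emit:
drive_tool(deltas=[[-3.0,1.9,0,0],[-3.0,1.9,0,0],[-3.0,1.9,0,0],[-3.0,1.9,0,0],[-3.0,1.9,0,0],[-3.0,1.9,0,0],[-3.0,1.9,0,0],[0,0,0,0],[0,0,0,0]])

```text
clock: 2.9
eef_pos: [528.4, 4.7, 226.6]
tcp_rot: [-3.141, 0.0, 1.452]
contact_force: [0.1, -0.4, -0.6]
opening: 1.0
```

```bash
cat >> h.py <<'E'
def clip(a,d,p,zc=68,c0=(540,118),R0=60):
    h=cv2.cvtColor(a,cv2.COLOR_RGB2HSV).astype(int);m=(h[...,0]>15)&(h[...,0]<38)&(h[...,1]>110)
    v,u=np.nonzero(m);W=np.array([ray(p,x,y,zc)[:2] for x,y in zip(u,v)]);k=np.hypot(*(W-c0).T)<R0
    return W[k],u[k],v[k]
E
python3 - <<'E'
from h import *
s=r.sense();print(s['clock'],s['eef_pos'],s['tcp_rot'])
a,d,p=grab('wrist');np.savez('w2.npz',a=a,d=d,R=p['R'],t=p['t'])
W,u,v=clip(a,d,p);print(len(W),u.min(),u.max(),v.min(),v.max(),W.min(0),W.max(0))
P=pts(d,p);disc=(abs(P[...,2]-60)<5)&(np.hypot(P[...,0]-540,P[...,1]-118)<130)
ct=cv2.convexHull(np.argwhere(disc)[:,::-1].astype(np.int32))[:,0];E=np.array([ray(p,x,y,60)[:2] for x,y in ct],np.float32);print(cv2.fitEllipse(E),cv2.minEnclosingCircle(E))
cu,cv_=int(np.median(u)),int(np.median(v));y0=max(0,cv_-50);x0=max(0,cu-65);print('crop',x0,y0)
np.savetxt('yel.txt',np.c_[u,v,W],fmt='%.1f')
save('w2c.png',cv2.resize(a[y0:y0+100,x0:x0+130],None,fx=6,fy=6,interpolation=cv2.INTER_CUBIC))
E
```

```text
2.9 [528.35880483   4.72974693 226.61519307] [-3.14098903e+00  4.40394125e-05  1.45214366e+00]
403 260 314 43 100 [521.98530617  85.19667522] [568.20525686 134.78786955]
((538.7046508789062, 117.65062713623047), (197.2536163330078, 197.66021728515625), 82.91519165039062) ((538.6467895507812, 117.74586486816406), 99.06111907958984)
crop 231 31
```

View pics/w2c.png

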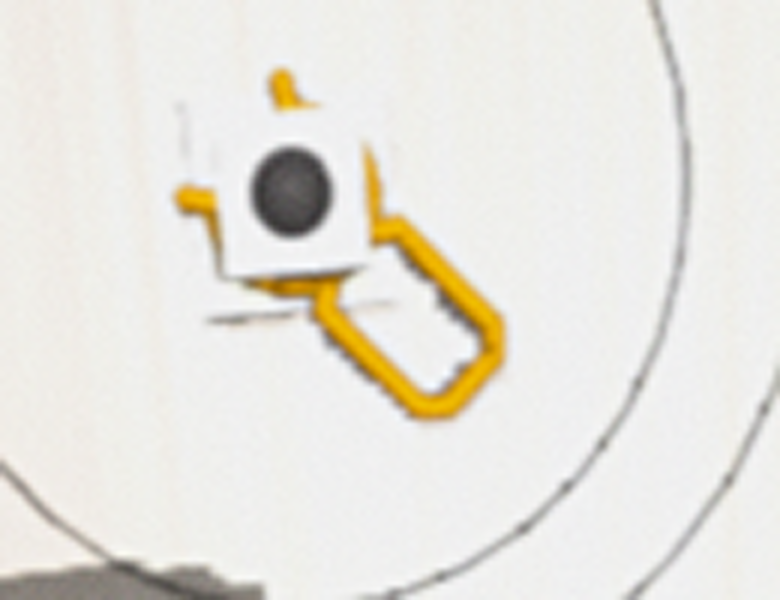

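Run:
```python
from h import *
z=np.load('w2.npz');p=dict(cams.camera_params('wrist'));W=np.loadtxt('yel.txt')[:,2:]
c=np.array([539.,117.8])
# mouth tips, eye
th=-0.82
for _ in range(5):
    e=np.array([np.cos(th),np.sin(th)]);n=np.array([-e[1],e[0]])
    s=(W-c)@e;k=(s>20);t=(W-c)@n;A=k&(t>0)&(s<31);B=k&(t<0)&(s<31)
    fa=np.polyfit(s[A],t[A],1);fb=np.polyfit(s[B],t[B],1);th+=np.arctan((fa[0]+fb[0])/2)
mid=(np.polyval(fa,25)+np.polyval(fb,25))/2
print('th',th,np.degrees(th),'bars t',np.polyval(fa,25),np.polyval(fb,25),'mid',mid,'smax',s.max(),'bar centre',s[(abs(t-mid)<4)&(s>30)].mean(),'slopes',fa[0],fb[0])
print('bar xy',c+37*e,'eye',c+24.5*e+mid*n,'camera',-np.array(p['R']).T@np.array(p['t']))
# dome dark
h=cv2.cvtColor(z['a'],cv2.COLOR_RGB2GRAY);m=(h<130);q=np.zeros_like(m);q[50:75,268:292]=1;m&=q;v,u=np.nonzero(m);print('dome',ray(p,u.mean(),v.mean(),81),m.sum())
```

```text
th -0.8629843743740688 -49.44536243737194 bars t 7.733206593983861 -8.069849729511617 mid -0.16832156776387786 smax 38.46426280622309 bar centre 36.733789071353996 slopes -0.014134051400372582 0.014137855946921567
bar xy [563.05634309  89.68786103] eye [554.80131152  99.0757674 ] camera [538.50751269  89.38734733 373.01601482]
dome [538.29736654 118.9779607   81.        ] 147
```

The clip axis is at -49.4°, centre (539,118), eye (554.8,99.1), and the bar spacing and distance match the given sizes. Next I'll go over the pick and look between the fingers.

Emit:
drive_tool(deltas=[[-3.2,-0.6,0,0],[-3.2,-0.6,0,0],[-3.2,-0.6,0,0],[-3.2,-0.6,0,0],[-3.2,-0.6,0,0],[-3.2,-0.6,0,0],[-3.0,-0.4,0,0],[0,0,0,0],[0,0,0,0]])

```text
clock: 3.7
eef_pos: [461.7, -209.3, 226.9]
tcp_rot: [-3.141, -0.0, 1.453]
contact_force: [0.2, 0.1, -0.9]
opening: 1.003
```

Run:
```python
from h import *
s=r.sense();print(s['clock'],s['eef_pos'],s['tcp_rot'])
a,d,p=grab('wrist');np.savez('w3.npz',a=a,d=d)
P=pts(d,p);h=cv2.cvtColor(a,cv2.COLOR_RGB2HSV).astype(int)
m=((h[...,0]<8)|(h[...,0]>172))&(h[...,1]>140)&(np.hypot(P[...,0]-462,P[...,1]+211)<40)
v,u=np.nonzero(m);print(len(u),u.min(),u.max(),v.min(),v.max())
t=m&(P[...,2]>130)
v,u=np.nonzero(t);T=np.array([ray(p,x,y,136)[:2] for x,y in zip(u,v)],np.float32);print('top',len(T),np.median(P[t],0),cv2.minAreaRect(T))
col=(P[...,2]>72)&(P[...,2]<82)&(h[...,1]<60)&(np.hypot(P[...,0]-462,P[...,1]+211)<30)
v,u=np.nonzero(col);T=np.array([ray(p,x,y,76)[:2] for x,y in zip(u,v)],np.float32);print('collar',len(T),cv2.minAreaRect(T) if len(T) else 0)
bt=(abs(P[...,2]-70)<4)&(h[...,1]>80)&(np.hypot(P[...,0]-502,P[...,1]+215)<110);v,u=np.nonzero(bt);T=np.array([ray(p,x,y,70)[:2] for x,y in zip(u,v)],np.float32);print('block',cv2.minAreaRect(T))
q=np.array(p['R'])@np.array([462,-211,100])+np.array(p['t']);x0=int(q[0]/q[2]*p['fx']+p['cx'])-65;y0=int(q[1]/q[2]*p['fy']+p['cy'])-60;y0=max(0,min(y0,300));x0=max(0,x0);print(x0,y0)
save('w3c.png',cv2.resize(a[y0:y0+120,x0:x0+150],None,fx=5,fy=5,interpolation=cv2.INTER_CUBIC))
```

```text
3.7 [ 461.7224498  -209.28319129  226.90893437] [-3.14124984e+00 -4.69865719e-04  1.45263288e+00]
552 157 417 184 419
top 254 [ 462.05889835 -205.23929512  135.42690749] ((426.76849365234375, -371.6890869140625), (237.3051300048828, 267.1826171875), 29.286237716674805)
collar 270 ((461.2161865234375, -210.30824279785156), (25.270259857177734, 25.666492462158203), 14.218637466430664)
block ((500.5142822265625, -215.52891540527344), (62.50611877441406, 149.7750244140625), 83.02432250976562)
217 138
```

View pics/w3c.png

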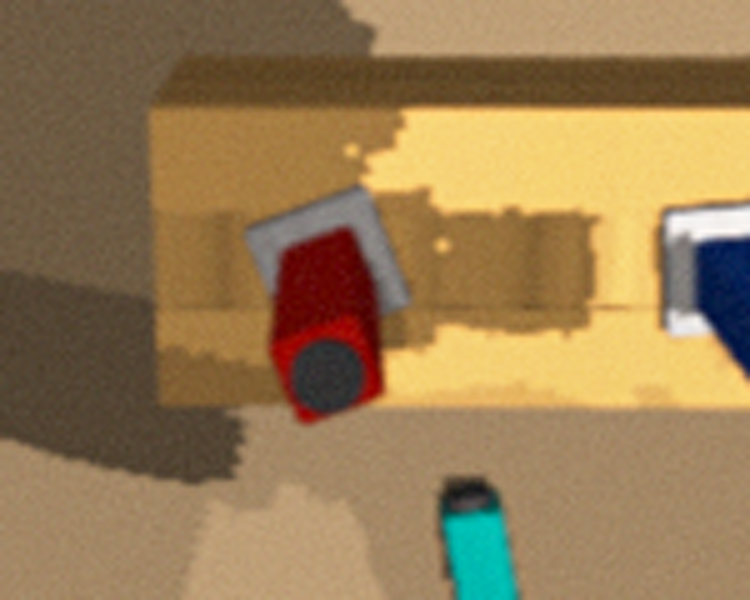

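The collar is turned about 14° in the world frame and centred near (461.3,-210.4). I'll line up the jaws and go down to tips just above the collar.

Emit:
drive_tool(deltas=[[-0.1,0,0,-0.122],[0,0,0,-0.122],[0,0,0,-0.122],[0,0,2.6,0],[0,0,2.6,0],[0,0,2.6,0],[0,0,2.6,0],[0,0,1.6,0],[0,0,0.7,0],[0,0,0.4,0],[0,0,0,0],[0,0,0,0]], jaw=0.4, force=120)

```text
clock: 4.75
eef_pos: [462.9, -210.1, 96.8]
tcp_rot: [3.141, 0.001, 1.82]
contact_force: [-0.1, -1.2, 0.9]
opening: 0.602
```

Emit:
drive_tool(deltas=[[0,0,0,0],[0,0,0,0],[0,0,0,0],[0,0,0,0],[0,0,0,0],[0,0,0,0],[0,0,0,0],[0,0,0,0],[0,0,0,0]], jaw=1, force=120)

```text
clock: 5.5
eef_pos: [462.5, -210.7, 96.8]
tcp_rot: [3.141, 0.001, 1.819]
contact_force: [-0.8, 1.2, 6.7]
opening: 0.17
```

Emit:
drive_tool(deltas=[[0,0,-0.4,0],[0,0,-0.8,0],[0,0,-1.2,0],[0,0,-1.5,0],[0,0,-1.8,0],[0,0,-1.8,0],[0,0,-1.8,0],[0,0,-1.8,0],[0,0,-1.5,0],[0,0,-0.6,0],[0,0,0,0],[0,0,0,0]])

```text
clock: 6.5
eef_pos: [461.9, -210.4, 227.9]
tcp_rot: [3.141, 0.0, 1.819]
contact_force: [0.5, 1.2, -0.5]
opening: 0.169
```

Run:
```python
from h import *
s=r.sense();print(s['clock'],s['eef_pos'],s['tcp_rot'],s['contact_force'])
a,d,p=grab('scene');b,_,pw=grab('wrist')
def box(p,X):
    q=np.array(p['R'])@np.array(X)+np.array(p['t']);return int(q[0]/q[2]*p['fx']+p['cx']),int(q[1]/q[2]*p['fy']+p['cy'])
x,y=box(p,[462,-211,135]);print(x,y)
c=cv2.resize(a[y-35:y+40,x-30:x+30],None,fx=7,fy=7,interpolation=cv2.INTER_CUBIC)
x,y=box(pw,[462,-211,130]);print(x,y);y=min(y,360);c2=cv2.resize(b[y-60:y+60,x-45:x+45],(c.shape[0]*90//120,c.shape[0]),interpolation=cv2.INTER_CUBIC)
save('lift.png',np.hstack([c,c2])[:, :800])
```

```text
6.5 [ 461.91469656 -210.38606737  227.90366326] [3.14141815e+00 1.32293435e-04 1.81870190e+00] [ 0.48600444  1.2169316  -0.5387884 ]
168 203
283 208
```

View pics/lift.png

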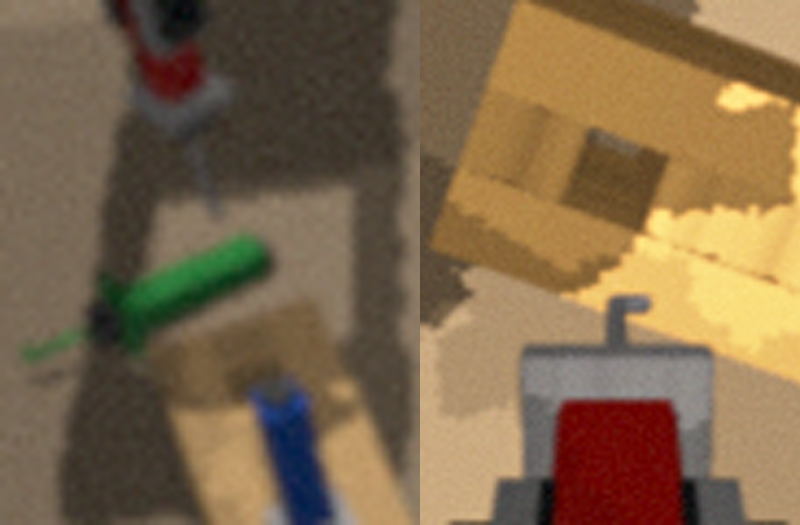

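The pick is held upright, and its toe points along tool +y (image right). I'll carry it to above the eye, turn tool +y onto the clip axis and look.

Emit:
drive_tool(deltas=[[1.4,0.8,0,0],[2.8,1.7,0,0],[3.2,1.9,0,0],[3.2,1.9,0,0],[3.2,1.9,0,0],[3.2,1.9,0,0],[3.2,1.9,0,0],[3.2,1.9,0,0],[2.8,1.8,0,0],[1.4,1.0,0,0],[0,0,0,0],[0,0,0,0.05]])

```text
clock: 7.6
eef_pos: [555.7, 99.0, 226.6]
tcp_rot: [-3.139, 0.0, 1.772]
contact_force: [-0.3, 0.2, -0.0]
opening: 0.167
```

Emit:
drive_tool(deltas=[[0,0,0,0.09],[0,0,0.5,0.11],[0,0,1,0.11],[0,0,1,0.11],[0,0,1,0.11],[0,0,1,0.11],[0,0,0.8,0.11],[0,0,0.5,0.11],[0,0,0.2,0.11],[0,0,0,0.09],[0,0,0,0],[0,0,0,0]])

```text
clock: 8.6
eef_pos: [555.7, 97.4, 167.3]
tcp_rot: [-3.141, 0.001, 0.711]
contact_force: [0.1, 0.5, -0.2]
opening: 0.168
```

Run:
```python
from h import *
s=r.sense();print(s['clock'],s['eef_pos'],s['tcp_rot'],s['contact_force'])
b,d,p=grab('wrist');np.savez('w5.npz',a=b,d=d)
def box(X):
    q=np.array(p['R'])@np.array(X)+np.array(p['t']);return (q[0]/q[2]*p['fx']+p['cx'],q[1]/q[2]*p['fy']+p['cy'])
e=s['eef_pos'];zc=e[2]-26.8
for k in(38,44,50):print(k,box([e[0],e[1],zc-k]))
print('eye',box([554.8,99.1,68]),'bar',box([563,89.7,68]),'spindle',box([539,118,82]))
x,y=map(int,box([555,98,80]));x0=max(0,x-70);y0=max(0,min(y-60,320));print(x0,y0)
save('hov.png',cv2.resize(b[y0:y0+100,x0:x0+140],None,fx=5.7,fy=5.7,interpolation=cv2.INTER_CUBIC))
```

```text
8.6 [555.66641681  97.42192924 167.25489494] [-3.14098834e+00  1.32653487e-03  7.11240029e-01] [ 0.11407046  0.52567074 -0.17171222]
38 (np.float64(281.58698842017475), np.float64(222.8381272589504))
44 (np.float64(281.61970491448784), np.float64(219.8222446420159))
50 (np.float64(281.65086975642095), np.float64(216.94939695404918))
eye (np.float64(279.5407872873004), np.float64(206.8086731102426)) bar (np.float64(294.57679001937396), np.float64(206.72006750778112)) spindle (np.float64(248.0626479652727), np.float64(212.16699363652933))
210 152
```

View pics/hov.png

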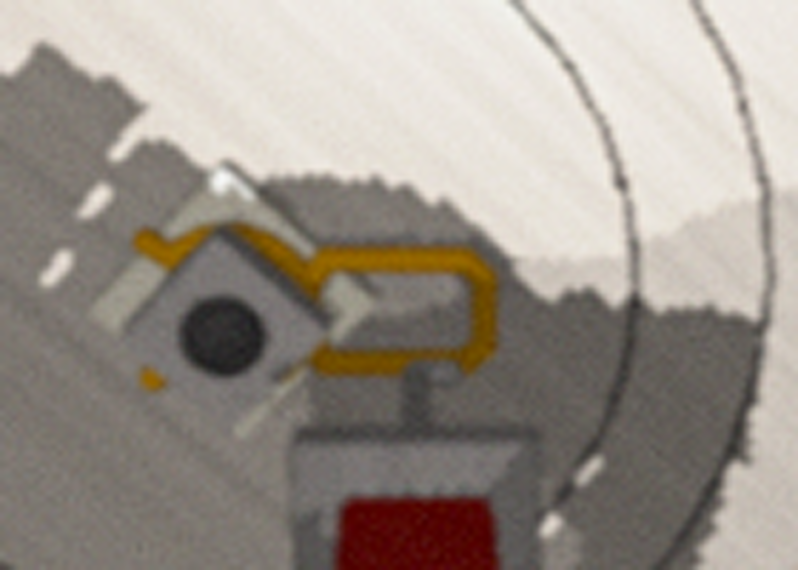

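The clip reads where predicted and the pick sits about 1.3 mm outward of the TCP. I'll shift inward 3 mm and descend most of the way.

Emit:
drive_tool(deltas=[[0,-0.15,0,0],[0,-0.15,0.1,0],[0,0,0.3,0],[0,0,0.4,0],[0,0,0.4,0],[0,0,0.4,0],[0,0,0.3,0],[0,0,0.1,0],[0,0,0,0],[0,0,0,0]])

```text
clock: 9.48
eef_pos: [554.3, 100.4, 147.9]
tcp_rot: [-3.142, 0.0, 0.709]
contact_force: [0.2, -0.0, 0.2]
opening: 0.17
```

Run:
```python
from h import *
s=r.sense();print(s['clock'],s['eef_pos'],s['tcp_rot'],s['contact_force'])
b,d,p=grab('wrist')
def box(X):
    q=np.array(p['R'])@np.array(X)+np.array(p['t']);return (q[0]/q[2]*p['fx']+p['cx'],q[1]/q[2]*p['fy']+p['cy'])
e=s['eef_pos'];zc=e[2]-26.8
a,_,ps=grab('scene');p2=p;p=ps
for k in(38,44,50):print(k,box([e[0],e[1],zc-k]))
x,y=map(int,box([e[0],e[1],zc-40]));c2=cv2.resize(a[y-30:y+25,x-25:x+25],(436,480),interpolation=cv2.INTER_CUBIC);print('scene crop',x-25,y-30,'scale 8.73')
p=p2
for k in(38,44,50):print(k,box([e[0],e[1],zc-k]))
x,y=map(int,box([555,98,70]));x0=x-40;y0=min(y-30,350);print('w',x0,y0)
c=cv2.resize(b[y0:y0+64,x0:x0+80],(480*80//64,480),interpolation=cv2.INTER_CUBIC)
save('hov2.png',np.hstack([c2,c])[:,:800]);print(c.shape,'7.5')
```

```text
9.4833 [554.29962757 100.40361929 147.93697607] [-3.14154876e+00  1.06622055e-04  7.08825419e-01] [ 0.21158423 -0.0272511   0.17653738]
38 (np.float64(297.17095872393446), np.float64(194.29107381843664))
44 (np.float64(297.142264185742), np.float64(195.9844306845403))
50 (np.float64(297.11378566249346), np.float64(197.6650398149625))
scene crop 272 164 scale 8.73
38 (np.float64(281.472110265136), np.float64(222.94195606220254))
44 (np.float64(281.502969136626), np.float64(219.93311761159183))
50 (np.float64(281.5323639591744), np.float64(217.06702860503125))
w 244 187
(480, 600, 3) 7.5
```

View pics/hov2.png

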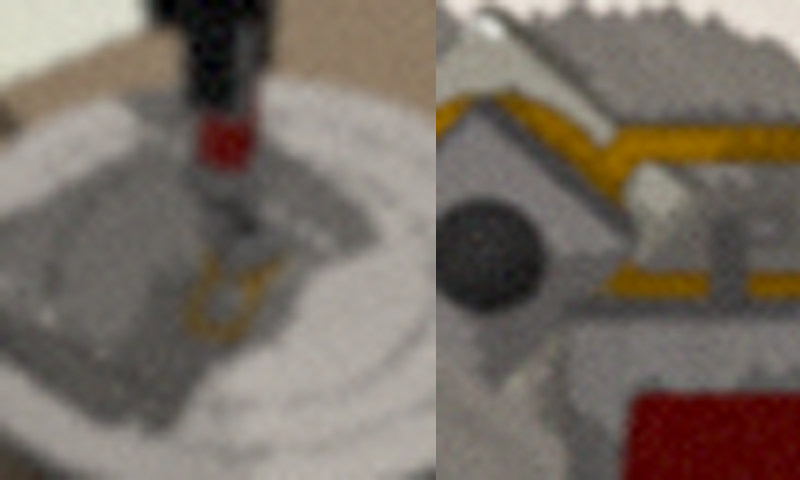

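The shank is at (283,217), inside the eye's outline, and the blade looks close to 48–50 mm. I expect contact at TCP z of about 135–137.

Emit:
drive_tool(deltas=[[0,0,0.15,0],[0,0,0.2,0],[0,0,0.2,0],[0,0,0.2,0],[0,0,0.1,0],[0,0,0.05,0],[0,0,0,0],[0,0,0,0]])

```text
clock: 10.25
eef_pos: [554.3, 100.4, 139.0]
tcp_rot: [-3.142, 0.0, 0.709]
contact_force: [-0.5, 0.3, -0.3]
opening: 0.168
```

Emit:
drive_tool(deltas=[[0,0,0.03,0],[0,0,0.03,0],[0,0,0.03,0],[0,0,0,0],[0,0,0,0]])

```text
clock: 10.67
eef_pos: [554.3, 100.4, 138.1]
tcp_rot: [3.142, 0.0, 0.709]
contact_force: [-0.3, -0.1, -1.2]
opening: 0.172
```

Emit:
drive_tool(deltas=[[0,0,0.03,0],[0,0,0.03,0],[0,0,0.02,0],[0,0,0,0],[0,0,0,0]])

```text
clock: 11.08
eef_pos: [554.2, 100.4, 137.3]
tcp_rot: [-3.142, 0.0, 0.709]
contact_force: [-0.5, 0.2, -0.2]
opening: 0.173
```

Emit:
drive_tool(deltas=[[0,0,0.03,0],[0,0,0.03,0],[0,0,0.02,0],[0,0,0,0],[0,0,0,0]])

```text
clock: 11.5
eef_pos: [554.3, 100.4, 136.5]
tcp_rot: [3.142, 0.0, 0.709]
contact_force: [-0.1, 0.8, 0.3]
opening: 0.165
```

Emit:
drive_tool(deltas=[[0,0,0.03,0],[0,0,0.03,0],[0,0,0.02,0],[0,0,0,0],[0,0,0,0]])

```text
clock: 11.92
eef_pos: [554.3, 100.4, 135.7]
tcp_rot: [-3.142, -0.0, 0.709]
contact_force: [-0.3, -0.4, 0.1]
opening: 0.166
```

Emit:
drive_tool(deltas=[[0,0,0.03,0],[0,0,0.03,0],[0,0,0.02,0],[0,0,0,0],[0,0,0,0]])

```text
clock: 12.33
eef_pos: [554.5, 100.5, 135.4]
tcp_rot: [3.141, -0.0, 0.709]
contact_force: [-1.1, -0.7, 5.5]
opening: 0.167
```

First touch came at TCP z of about 135.4, so the blade is about 48.6 mm. That agrees with the visual estimate, so this is the disc. I'll ease up 1.8 mm (commanded) and move outward towards the bar.

Emit:
drive_tool(deltas=[[0,0,-0.06,0],[0,0,-0.06,0],[0,0,-0.06,0],[0,0.1,0,0],[0,0.1,0,0],[0,0.1,0,0],[0,0.1,0,0],[0,0.1,0,0],[0,0.05,0,0],[0,0,0,0]])

```text
clock: 13.17
eef_pos: [558.0, 96.1, 136.6]
tcp_rot: [-3.142, 0.0, 0.709]
contact_force: [0.1, -0.4, -0.6]
opening: 0.168
```

Emit:
drive_tool(deltas=[[0,0.04,0,0],[0,0.04,0,0],[0,0.04,0,0],[0,0.04,0,0],[0,0.04,0,0],[0,0.04,0,0]])

```text
clock: 13.67
eef_pos: [559.5, 94.3, 136.7]
tcp_rot: [3.142, 0.0, 0.709]
contact_force: [-0.3, 0.1, -1.8]
opening: 0.168
```

Emit:
drive_tool(deltas=[[0,0.04,0,0],[0,0.04,0,0],[0,0.04,0,0],[0,0.04,0,0],[0,0.04,0,0],[0,0.04,0,0]])

```text
clock: 14.17
eef_pos: [560.8, 92.7, 136.6]
tcp_rot: [-3.141, 0.0, 0.709]
contact_force: [-1.2, 1.2, -0.1]
opening: 0.17
```

Emit:
drive_tool(deltas=[[0,0.03,0,0],[0,0.03,0,0],[0,0.03,0,0],[0,0.03,0,0],[0,0.03,0,0],[0,0.03,0,0]])

```text
clock: 14.67
eef_pos: [561.7, 91.4, 136.5]
tcp_rot: [-3.141, 0.001, 0.709]
contact_force: [-3.3, 3.9, -0.7]
opening: 0.17
```

Emit:
drive_tool(deltas=[[0,0.03,0,0],[0,0.03,0,0],[0,0.03,0,0],[0,0.03,0,0],[0,0.03,0,0],[0,0.03,0,0]])

```text
clock: 15.17
eef_pos: [562.4, 90.3, 136.4]
tcp_rot: [-3.14, 0.001, 0.708]
contact_force: [-5.2, 5.9, -0.5]
opening: 0.17
```

Emit:
drive_tool(deltas=[[0,0.03,0,0],[0,0.03,0,0],[0,0.03,0,0],[0,0.03,0,0],[0,0.03,0,0],[0,0.03,0,0]])

```text
clock: 15.67
eef_pos: [563.1, 89.2, 136.2]
tcp_rot: [-3.139, 0.001, 0.708]
contact_force: [-6.0, 7.2, -0.0]
opening: 0.163
```

Emit:
drive_tool(deltas=[[0,0.03,-0.01,0],[0,0.03,-0.01,0],[0,0.03,-0.01,0],[0,0.03,0,0],[0,0.03,0,0],[0,0.03,0,0]])

```text
clock: 16.17
eef_pos: [564.0, 87.9, 136.4]
tcp_rot: [-3.138, 0.002, 0.708]
contact_force: [-7.0, 7.5, -0.5]
opening: 0.171
```

Emit:
drive_tool(deltas=[[0,0.03,0,0],[0,0.03,0,0],[0,0.03,0,0],[0,0.03,0,0],[0,0.03,0,0],[0,0.03,0,0]])

```text
clock: 16.67
eef_pos: [565.0, 86.6, 136.4]
tcp_rot: [-3.138, 0.002, 0.708]
contact_force: [-6.7, 7.4, 0.3]
opening: 0.17
```

Emit:
drive_tool(deltas=[[0,0.03,0,0],[0,0.03,0,0],[0,0.03,0,0],[0,0.03,0,0],[0,0.03,0,0],[0,0.03,0,0],[0,0.03,0,0],[0,0.03,0,0],[0,0.03,0,0]])

```text
clock: 17.42
eef_pos: [569.1, 83.4, 137.2]
tcp_rot: [3.141, -0.001, 0.709]
contact_force: [-0.0, -0.8, -0.3]
opening: 0.168
```

Released: the force went to zero. I'll keep drawing it slowly along the axis.

Emit:
drive_tool(deltas=[[0,0.05,0.01,0],[0,0.05,0.01,0],[0,0.05,0.01,0],[0,0.05,0.01,0],[0,0.05,0,0],[0,0.05,0,0],[0,0.05,0,0],[0,0.05,0,0],[0,0.05,0,0],[0,0.05,0,0],[0,0.05,0,0],[0,0.05,0,0]])

```text
clock: 18.42
eef_pos: [572.6, 79.1, 136.6]
tcp_rot: [3.142, -0.0, 0.709]
contact_force: [0.2, -0.1, -0.6]
opening: 0.17
```

Emit:
drive_tool(deltas=[[0,0.05,0,0],[0,0.05,0,0],[0,0.05,0,0],[0,0.05,0,0],[0,0.05,0,0],[0,0.05,0,0],[0,0.05,0,0],[0,0.05,0,0],[0,0.05,0,0],[0,0.05,0,0],[0,0.05,0,0],[0,0.05,0,0]])

```text
clock: 19.42
eef_pos: [576.4, 74.6, 136.6]
tcp_rot: [3.142, 0.0, 0.709]
contact_force: [-0.4, 0.1, -0.5]
opening: 0.166
```

Emit:
drive_tool(deltas=[[0,0.06,0,0],[0,0.06,0,0],[0,0.06,0,0],[0,0.06,0,0],[0,0.06,0,0],[0,0.06,0,0],[0,0.06,0,0],[0,0.06,0,0],[0,0.06,0,0],[0,0.06,0,0],[0,0.06,0,0],[0,0.06,0,0]])

```text
clock: 20.42
eef_pos: [581.1, 69.1, 136.6]
tcp_rot: [-3.142, 0.0, 0.709]
contact_force: [0.4, -0.1, -1.3]
opening: 0.17
```

Emit:
drive_tool(deltas=[[0,0.06,0,0],[0,0.06,0,0],[0,0.06,0,0],[0,0.06,0,0],[0,0.06,0,0],[0,0.06,0,0],[0,0.06,0,0],[0,0.06,0,0],[0,0.04,0,0],[0,0,0,0],[0,0,0,0],[0,0,0,0]])

```text
clock: 21.42
eef_pos: [584.5, 65.1, 136.6]
tcp_rot: [3.142, -0.0, 0.709]
contact_force: [-0.1, 0.9, -1.5]
opening: 0.173
```

Run:
```python
from h import *
s=r.sense();print(s['clock'],s['eef_pos'],s['tcp_rot'],s['contact_force'])
b,d,p=grab('wrist')
W,u,v=clip(b,d,p,62,(562,92),80);print(len(W),u.min(),u.max(),v.min(),v.max())
e=np.array([.65,-.76]);S=(W-[539,117.8])@e;T=(W-[539,117.8])@[.76,.65];print('s',S.min(),S.max(),'t',T.min(),T.max())
y0=min(max(0,int(np.median(v))-50),320);x0=max(0,int(np.median(u))-70);print(x0,y0)
save('off.png',cv2.resize(b[y0:y0+100,x0:x0+140],None,fx=5.7,fy=5.7,interpolation=cv2.INTER_CUBIC))
```

```text
21.4167 [584.50117821  65.14506436 136.58882878] [ 3.14152706e+00 -5.19656559e-06  7.08833289e-01] [-0.11025776  0.93703058 -1.47807837]
829 221 334 169 305
s 23.96596178532929 109.37238048770078 t -77.63241512042988 38.045610669035064
184 163
```

View pics/off.png

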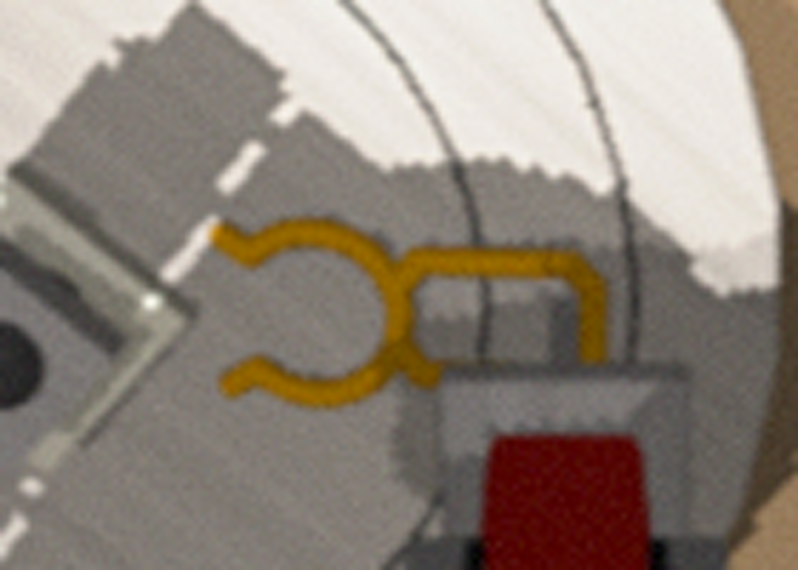

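The clip is off and well clear of the spindle, with the ring centre at about 40 mm. I'll back the toe out from under the bar and check numerically that the clip stays put relative to it.

Emit:
drive_tool(deltas=[[0,-0.05,0.03,0],[0,-0.08,0.02,0],[0,-0.08,0,0],[0,-0.08,0,0],[0,-0.08,0,0],[0,-0.08,0,0],[0,-0.08,0,0],[0,-0.08,0,0],[0,-0.08,0,0],[0,-0.08,0,0],[0,-0.05,0,0],[0,0,0,0]])

```text
clock: 22.47
eef_pos: [579.1, 71.5, 136.1]
tcp_rot: [-3.142, 0.0, 0.709]
contact_force: [0.2, 0.9, -0.5]
opening: 0.169
```

```bash
cat > m.py <<'E'
from h import *
s=r.sense();print(s['clock'],s['eef_pos'],s['contact_force'])
b,d,p=grab('wrist')
h=cv2.cvtColor(b,cv2.COLOR_RGB2HSV).astype(int);m=(h[...,0]>15)&(h[...,0]<30)&(h[...,1]>170)
n,l,st,ce=cv2.connectedComponentsWithStats(m.astype(np.uint8));q=np.array(p['R'])@np.array([574,77,62.])+np.array(p['t']);
for i in np.argsort(-st[1:,4])[:4]+1:
    W=np.array([ray(p,x,y,62)[:2] for y,x in np.argwhere(l==i)])-[539,117.8];S=W@[.65,-.76];T=W@[.76,.65];print(st[i],'s',S.min().round(1),S.max().round(1),'t',T.min().round(1),T.max().round(1))
E
python3 m.py
```

```text
22.4667 [579.07534628  71.48466596 136.08721375] [ 0.20575446  0.8729613  -0.49210031]
[232 202  70  32 591] s 24.4 76.0 t -11.7 13.3
[454   0   4   2   4] s 165.7 167.5 t 141.5 142.0
[500  39   4   2   4] s 198.4 200.4 t 120.4 121.0
[477  21   3   3   4] s 181.9 183.4 t 129.8 130.9
```

The bar's inner face is at s≈72 and the toe tip at ≈69, so the toe is clear of the bar and still inside the eye. I'll lift straight up.

Emit:
drive_tool(deltas=[[0,0,-0.1,0],[0,0,-0.15,0],[0,0,-0.2,0],[0,0,-0.3,0],[0,0,-0.4,0],[0,0,-0.6,0],[0,0,-1,0],[0,0,-1,0],[0,0,-1,0],[0,0,-0.5,0],[0,0,0,0],[0,0,0,0]])

```text
clock: 23.52
eef_pos: [579.3, 71.4, 189.1]
tcp_rot: [3.141, -0.001, 0.709]
contact_force: [-0.2, 1.2, -1.4]
opening: 0.171
```

```bash
python3 m.py
python3 - <<'E'
from h import *
for n in ['top','scene']:
    a,d,p=grab(n);W,u,v=clip(a,d,p,62,(570,83),55);print(n,len(W),W.mean(0) if len(W) else 0,np.hypot(*(W-[539,117.8]).T).max() if len(W) else 0)
E
```

```text
23.5167 [579.34083536  71.43573589 189.08484549] [-0.21197852  1.19501127 -1.39555361]
[241 184  57  27 472] s 24.7 75.6 t -11.5 13.3
[429  21   4   4   4] s 174.3 176.9 t 140.1 142.1
[366 386   2   3   4] s 158.7 160.1 t -229.9 -226.9
[488  78   2   2   3] s 228.5 229.3 t 101.1 101.8
top 45 [575.69571216  81.35630607] 75.14571809418524
scene 30 [571.5089672   80.54935191] 73.7966381625963
```

The clip stayed on the disc at s≈37. I'll raise, turn back and return over the socket.

Emit:
drive_tool(deltas=[[0,0,-0.2,-0.08],[0,0,-0.5,-0.11],[0,0,-0.7,-0.115],[0,0,-0.7,-0.115],[0,0,-0.7,-0.115],[0,0,-0.6,-0.115],[0,0,-0.4,-0.115],[0,0,-0.1,-0.115],[0,0,0,-0.11],[0,0,0,-0.12],[0,0,0,0],[0,0,0,0]])

```text
clock: 24.67
eef_pos: [578.9, 71.4, 227.1]
tcp_rot: [-3.141, -0.0, 1.815]
contact_force: [0.4, -0.1, -0.5]
opening: 0.169
```

Emit:
drive_tool(deltas=[[-1.2,-0.9,0,0],[-2.4,-1.8,0,0],[-2.8,-2.1,0,0],[-2.8,-2.1,0,0],[-2.8,-2.1,0,0],[-2.8,-2.1,0,0],[-2.8,-2.1,0,0],[-2.8,-2.1,0,0],[-2.4,-1.8,0,0],[-1.7,-1.2,0,0],[0,0,0,0],[0,0,0,0]])

```text
clock: 25.67
eef_pos: [460.9, -212.2, 227.5]
tcp_rot: [-3.141, -0.0, 1.814]
contact_force: [-0.0, 0.2, -0.9]
opening: 0.168
```

Run:
```python
from h import *
s=r.sense();e=s['eef_pos'];print(s['clock'],e,s['tcp_rot'],s['contact_force'],s['opening'])
dl=np.array([462.5,-210.7])-e[:2];y=s['tcp_rot'][2];print('dx,dy tool',dl@[np.cos(y),np.sin(y)],dl@[np.sin(y),-np.cos(y)])
b,d,p=grab('wrist');np.savez('w9.npz',a=b,d=d)
def box(X):
    q=np.array(p['R'])@np.array(X)+np.array(p['t']);return (q[0]/q[2]*p['fx']+p['cx'],q[1]/q[2]*p['fy']+p['cy'])
print('start socket',box([462.5,-210.7,70]),'toe 48.7',box([e[0],e[1],e[2]-75.5]))
# socket: dark hole within wood top
save('ret.png',cv2.resize(b[130:270,208:368],None,fx=4.2,fy=4.2,interpolation=cv2.INTER_CUBIC))
```

```text
25.6667 [ 460.91902718 -212.16957261  227.49703245] [-3.14135636e+00 -1.21917800e-04  1.81364775e+00] [-0.04168266  0.1582897  -0.88512993] 0.16818408131648205
dx,dy tool 1.0462711361086694 1.8879712432985936
start socket (np.float64(284.7701793555815), np.float64(186.90060525368736)) toe 48.7 (np.float64(282.73533980844684), np.float64(216.81106050683894))
```

View pics/ret.png

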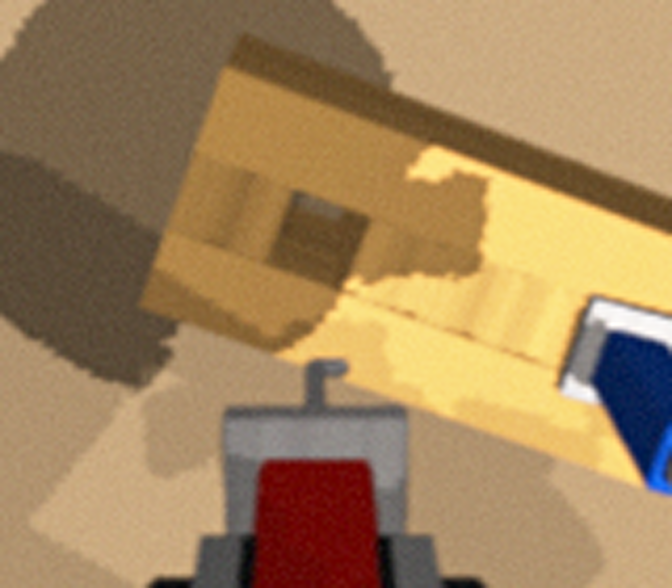

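The pick is still upright, and the socket reads at (284,187), matching the start point. I'll square the plug to the block (turn +0.365) for more clearance, centre it and descend.

Emit:
drive_tool(deltas=[[0,0,0,0.12],[0,0,0,0.12],[0,0,0,0.12],[0.12,0.06,0.6,0.005],[0,0,1.2,0],[0,0,1.6,0],[0,0,1.6,0],[0,0,1.4,0],[0,0,0.9,0],[0,0,0.4,0],[0,0,0,0],[0,0,0,0]])

```text
clock: 26.72
eef_pos: [462.9, -209.7, 150.8]
tcp_rot: [3.142, -0.0, 1.455]
contact_force: [0.2, 0.6, -0.6]
opening: 0.168
```

Emit:
drive_tool(deltas=[[0,0,0.2,0],[0,0,0.3,0],[0,0,0.4,0],[0,0,0.5,0],[0,0,0.5,0],[0,0,0.5,0],[0,0,0.5,0],[0,0,0.4,0],[0,0,0.3,0],[0,0,0.2,0],[0,0,0,0],[0,0,0,0]])

```text
clock: 27.72
eef_pos: [462.6, -209.9, 112.5]
tcp_rot: [-3.141, -0.0, 1.454]
contact_force: [0.2, -0.4, -0.3]
opening: 0.167
```

Emit:
drive_tool(deltas=[[-0.06,-0.04,0,0],[-0.06,-0.04,0,0],[0,0,0.15,0],[0,0,0.2,0],[0,0,0.2,0],[0,0,0.2,0],[0,0,0.2,0],[0,0,0.2,0],[0,0,0.15,0],[0,0,0.1,0],[0,0,0,0],[0,0,0,0]])

```text
clock: 28.72
eef_pos: [461.7, -211.0, 98.5]
tcp_rot: [-3.141, -0.0, 1.454]
contact_force: [0.4, 0.1, -0.3]
opening: 0.169
```

Plug is in with no resistance. Now the last 1.5 mm or so onto the block.

Emit:
drive_tool(deltas=[[0,0,0.04,0],[0,0,0.04,0],[0,0,0.04,0],[0,0,0.03,0],[0,0,0,0],[0,0,0,0]])

```text
clock: 29.22
eef_pos: [461.7, -211.0, 97.1]
tcp_rot: [-3.142, 0.0, 1.454]
contact_force: [0.3, -0.3, -1.3]
opening: 0.167
```

Emit:
drive_tool(deltas=[[0,0,0.03,0],[0,0,0.02,0],[0,0,0,0],[0,0,0,0]])

```text
clock: 29.55
eef_pos: [461.7, -211.1, 96.9]
tcp_rot: [3.141, 0.0, 1.454]
contact_force: [-1.7, 1.3, 5.6]
opening: 0.167
```

Emit:
drive_tool(deltas=[[0,0,0,0],[0,0,0,0],[0,0,0,0],[0,0,0,0],[0,0,0,0],[0,0,0,0],[0,0,0,0],[0,0,0,0]], jaw=0.4)

```text
clock: 30.22
eef_pos: [461.7, -211.0, 96.5]
tcp_rot: [-3.142, -0.0, 1.454]
contact_force: [-0.1, 0.2, 0.3]
opening: 0.599
```

Emit:
drive_tool(deltas=[[0,0,-0.5,0],[0,0,-1,0],[0,0,-1.5,0],[0,0,-2,0],[0,0,-2,0],[0,0,-2,0],[0,0,-2,0],[0,0,-1.5,0],[0,0,-0.5,0],[0,0,0,0],[0,0,0,0]])

```text
clock: 31.13
eef_pos: [461.5, -210.9, 226.6]
tcp_rot: [3.141, 0.0, 1.454]
contact_force: [-0.2, 0.2, -0.3]
opening: 0.602
```

Run:
```python
from h import *
s=r.sense();print(s['clock'],s['eef_pos'],s['contact_force'],s['opening'])
a,d,p=grab('wrist');P=pts(d,p);h=cv2.cvtColor(a,cv2.COLOR_RGB2HSV).astype(int)
near=np.hypot(P[...,0]-462,P[...,1]+211)<30
red=((h[...,0]<8)|(h[...,0]>172))&(h[...,1]>140)&near
top=near&(P[...,2]>131)&(P[...,2]<142);v,u=np.nonzero(top);T=np.array([ray(p,x,y,136)[:2] for x,y in zip(u,v)],np.float32);print('top',len(T),np.percentile(P[top][:,2],90) if len(T) else 0,cv2.minAreaRect(T) if len(T) else 0)
col=(P[...,2]>72)&(P[...,2]<82)&(h[...,1]<60)&near
v,u=np.nonzero(col);T=np.array([ray(p,x,y,76)[:2] for x,y in zip(u,v)],np.float32);print('collar',len(T),np.median(P[col][:,2]),cv2.minAreaRect(T))
t,_,_=grab('top');sc,_,_=grab('scene')
save('fin.png',np.hstack([cv2.resize(a[120:320,200:380],(360,400)),cv2.resize(sc[120:320,130:350],(440,400))]))
```

```text
31.1333 [ 461.49822548 -210.94059081  226.5772158 ] [-0.18544714  0.15899835 -0.32570625] 0.6024701589214594
top 382 139.11033354693393 ((461.8759765625, -209.55865478515625), (16.138261795043945, 15.370630264282227), 83.29315948486328)
collar 283 75.64073371078482 ((462.5579833984375, -210.36480712890625), (24.47013282775879, 24.670982360839844), 83.29000854492188)
```

View pics/fin.png

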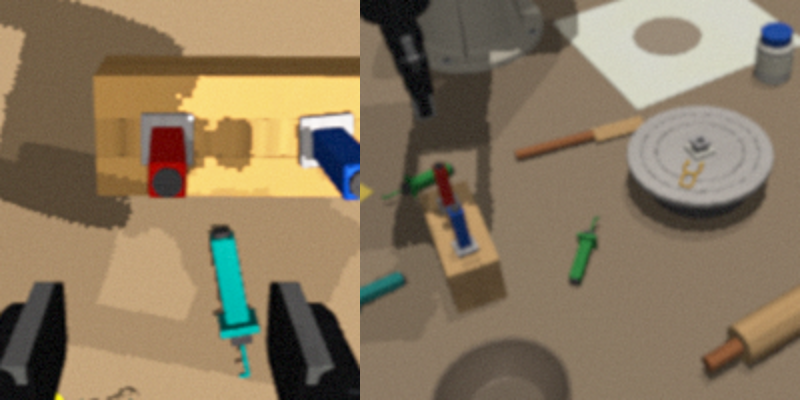

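The pick stands upright in its socket: collar at z 75.6, handle top directly above it. The clip lies loose on the disc clear of the spindle, the other things look undisturbed, and the gripper is clear. I'm handing in.

```bash
python3 -c "
from rig import job
print(job.sign_off())"
```

```text
the job is handed in; nothing more can be done
None
```

The clip is off the spindle and lying loose on the disc, and the pick is back upright in its own socket and released. I handed the job in at about 31 s of the 67 s allowed; the hand-in gave no verdict.

- **Hooking and pull:** I lowered the pick into the clip's eye and felt the disc at about 5.5 N, which puts the blade at about 48.6 mm. I then pulled at 4–5 mm/s until the clip gave way at about 10 N. After that I drew it on at up to 7 mm/s to about 37 mm from the axis, backed the toe out and lifted.
- **Clip:** Measured with the wrist camera, its centre is about 37 mm from the axis and its outer bar about 76 mm out, so the eye is roughly 61 mm out. It stayed put when the pick was lifted away.
- **Pick:** The collar measures at z 75.6 mm where a seated collar should be at 76. It sits within about 2 mm of its start, with the handle top over the collar to about 1 mm.
- **Difference from the start:** I squared the pick to the block on return, so it is turned about 21° from how it stood. This gave its plug more clearance in the socket.
- **Other objects:** The gripper is clear of everything. The other things looked undisturbed in the part of the last pictures I viewed; I did not measure them, and the mug and brush were outside that view.
- **Checks that disagreed:** The camera views put the wheel centre 2–5 mm apart, so I steered by the wrist camera.

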